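# Slide the pencil tray under the desk shelf

## Task

Take the shallow pencil tray by its brass pull and slide it along the desk under the little wooden desk shelf, midway between the shelf's legs and square to it, until its box is wholly under the board and only the front ledge with the pull is left out in front. Keep the tray flat on the desk, do not let it or the arm knock against the shelf, and leave the deeper tray where it stands; let go when done.

Things in the scene. Friction and masses are not known exactly. Their poses are not given: they have to be found in the camera images.
- tray_pull (a point): Centre of the shallow pencil tray's brass pull, the thing to grasp: upright plate 30 mm long (x), 12 thick (y), from 10 to 60 mm above the desk (centre at 35), on a ledge 10 high, 70 wide that ends 22 mm behind it. x: from pull to box, y across, z up. The box spans 50 to 190 mm along x from here. Starts in front of the shelf, left or right, pull on the robot's side.
- tray_center (a point): Centre of the shallow pencil tray's box, half-way up (18 mm above the desk): open dark wooden box 140 mm long (x), 110 wide (y), 36 high, holding pencils that stay in place; the tray weighs about 0.4 kg. Same axes as the pull, which lies 120 mm from here along -x and 17 mm higher.
- shelf: Fixed dark wooden shelf. Origin on the desk under the board's middle; x away from the robot, into the opening; y along the front. Board 190 mm deep (x), 260 wide, underside 65 and top 83 mm up, book and bowl on it to 107. End panels leave 220 clear (y -110 to 110), open front and back. Home: pull near x -133, y 0 mm here (box front 12 mm behind the board's front edge).
- deep_tray: The other tray, to be left alone: same wood, outline and brass pull, but walls 78 mm high (too tall for the shelf), full of white cards. Origin on the desk under the middle of its box; x from pull to box. It stands on the other side, left or right, from the pencil tray.

How it is judged:
At the end, for the whole second after the job is handed in: The pencil tray lies flat and still under the shelf: box front between 8 mm short of and 32 mm past the board's front edge, box centre within 20 mm of midway between the end panels, within 11 degrees of square; the deep tray within 20 mm of where it stood (x of tray_pull in the frame of shelf between -0.153 and -0.113 m and y of tray_center in the frame of shelf between -0.02 and 0.02 m and angle between the x axis of tray_center and the x axis of shelf, either way round below 0.2 rad and angle between tray_center's own z axis and vertical below 0.06 rad and height (world z) of tray_center below 0.024 m and linear speed of tray below 0.01 m/s and distance of deep_tray from where it was at the start of the episode below 0.02 m); the robot touches nothing.
It fails at once if the pencil tray knocks against the shelf (over 10 N) (contact force between tray and shelf above 10 N).
It fails at once if the robot knocks against the shelf (over 10 N) (contact force between any of the fingers, the arm and shelf above 10 N).
It fails at once if the pencil tray is lifted more than 30 mm off the desk (height (world z) of tray_center above 0.048 m).
It fails at once if the deep tray is moved by more than 30 mm (distance of deep_tray from where it was at the start of the episode above 0.03 m).
It also fails if it takes over 38 s, if anything falls off the work surface, if the arm or the gripper's body presses on something with over 40 N, if the wrist force passes 120 N, or if a joint passes its speed limit or range.

## Robot

A 6-joint arm with a two-finger parallel gripper is mounted at the origin on the work surface. World frame = base frame: x ahead of the robot, y to its left, z up, the work surface at z = 0. Lengths are in m, angles in rad, forces in N, time in s.
With the tool pointing down it reaches from about 0.425 to 0.95 m from the base axis. Payload 3.5 kg.
Tool frame: the origin (TCP) lies midway between the tips of the shut fingers; the grasp point (between the pads) lies 19 mm behind it; z points along the fingers, y is the direction in which the jaws open and shut (so a half turn about z gives the same grasp; the last joint's range is limited). The gripper opens to 85 mm and grips with 20 to 120 N. Pads are 22 mm wide; open, the fingers measure 114 mm over their backs; the gripper's body (76 mm by 85 mm) begins 54 mm behind the grasp point. The pads swing forward as they close: fully open they stand 13 mm farther back than shut.
Start: joints at [1.095, 0.286, 1.577, -0, 1.279, -0.15], TCP at [0.216, 0.639, 0.231] pointing down, gripper open.
Joint ranges: [-2.77, 2.77], [-0.9, 2.22], [0.21, 2.48], [-1.53, 4.67], [0.24, 2.81], [-2.84, 2.84]. Speed limits (rad/s): [2.79, 2.79, 3.14, 3.14, 3.14, 3.14].

## Interface

Orientations are given as a unit quaternion [w, x, y, z].
In Python, from workcell import observe, get_image, camera_params, finish_job gives the robot as it stands.
- The arm moves only by the tool arm_command, never from a script. Its argument "deltas" is a list of rows, each a list of 5 numbers: the closure, from 0 (fully open) to 1 (shut), then the shift along the tool's x, y, z in mm, then the turn about the tool's z in rad. A call has 1 to 8 rows; each row is the pose to reach, as a shift and turn from the pose commanded when the call began, along the tool's axes at that moment; what a row does not reach only later rows make up. A row lasts 1/8 s, in which the tool goes at most 62.5 mm and 10.7 degrees, less where a joint would pass 70% of its speed; a pose out of reach is approached as far as the arm can. A call with a gripper value outside its range is refused whole. The fingers move at their own pace and stop on an object; "squeeze" is the grip in N (left out, the last holds). Time passes only in rows, so rows that repeat a pose let the fingers close. It gives the time, the measured TCP pose, the force and the opening at its end, in the units of the state.
- observe(): the state, without advancing time (a new reading comes with each control period).
- get_image(name): name is "scene" or "top" or "wrist"; returns (picture, depth): 400x640x3 uint8, red, green, blue; 400x640 float32, m along the optical axis (not along the pixel's ray), 0 where there is no reading.
- camera_params(name): a dict with "intrinsics" (3x3 intrinsics, pixels), "dist" ([k1, k2, p1, p2, k3] as OpenCV has them; the pictures are not rectified), "R" (3x3) and "t" (3): a world point X has camera coordinates R X + t. Camera axes: x right, y down, z forward; pixel columns grow to the right and rows downward; lengths in m; the calibration is good to about 2 mm. A picture is of the moment at which its call begins: read the wrist's pose just before it. camera_params takes no time and is no camera call; for the wrist camera it gives the pose at the moment of the call.
- finish_job(): hands the job in, once; it reports no verdict.
The state is a dict: "time_s": time; "q": joint angles; "joint_vel": joint speeds; "joint_torque": joint torques, N m; "tool_pos": TCP position; "tool_rot": TCP orientation; "contact_force": force on the tool from outside, world axes, zero at the start; "moment": the same for the moment, N m; "gripper_width": finger opening in m.
Only numpy, scipy, OpenCV 4.12 (cv2) and the standard library are available. Lean on these libraries where they do the work, as an engineer would, in place of code of your own. Each camera call takes 0.05 s, during which the arm holds its last target.

## Working session

There is one attempt and no reset: what is moved stays moved. The work goes in short steps, Python scripts to look and compute and a tool call to move; the robot and the scene stay as the last step left them, time stands still between calls to the robot, and variables do not carry over. Pictures are saved under pics/ and viewed, and the job is handed in when it is done.

Besides the shell and the picture viewer there is one more tool, called in YAML: its name, and indented under it one key for each argument. arm_command: Moves the arm, as the interface text tells. Its arguments: {"type":"object","properties":{"deltas":{"type":"array","items":{"type":"array","items":{"type":"number"}}},"squeeze":{"type":"number"}},"required":["deltas"]}

```bash
mkdir -p pics; ls
python3 - <<'E'
from workcell import *
import cv2,numpy as np
s=observe();print(s)
for n in ["scene","top"]:
    im,d=get_image(n);cv2.imwrite(f"pics/{n}0.png",im[:,:,::-1]);np.save(f"{n}0d.npy",d);p=camera_params(n);print(n,p)
E
```

```text
pics
{'time_s': 0.0, 'q': array([ 1.09502869e+00,  2.87161625e-01,  1.57819288e+00,  1.73928942e-07,
        1.27858749e+00, -1.50018700e-01]), 'joint_vel': array([-0.00025894, -0.00102375,  0.00051667,  0.00054951, -0.00219364,
        0.00014991]), 'joint_torque': array([-5.44638333e-04, -4.06013024e+01, -2.92606813e+01, -2.77906802e-04,
        6.18139515e-03,  1.62035974e-05]), 'tool_pos': array([0.21569031, 0.63891416, 0.22994127]), 'tool_rot': array([-3.61658252e-04,  1.62155213e-01,  9.86764565e-01, -1.11761308e-03]), 'contact_force': array([-0.39667169,  0.42124165,  0.03628906]), 'moment': array([-0.04045815, -0.03261814, -0.06065175]), 'gripper_width': 0.08522949519175027}
scene {'intrinsics': array([[497.60419127,   0.        , 311.45970943],
       [  0.        , 497.60419127, 197.55290949],
       [  0.        ,   0.        ,   1.        ]]), 'dist': array([-0.05646036,  0.        ,  0.        ,  0.        ,  0.        ]), 'R': array([[-0.27357391,  0.96165055,  0.019635  ],
       [ 0.54341379,  0.17137163, -0.8217866 ],
       [-0.79363642, -0.21414945, -0.56945698]]), 't': array([ 0.16308517, -0.2981183 ,  1.50337687])}
top {'intrinsics': array([[410.21320582,   0.        , 325.85726614],
       [  0.        , 410.21320582, 199.98991205],
       [  0.        ,   0.        ,   1.        ]]), 'dist': array([-0.10825824,  0.        ,  0.        ,  0.        ,  0.        ]), 'R': array([[-0.02121098, -0.9994362 , -0.0260263 ],
       [-0.99230806,  0.02422109, -0.12140039],
       [ 0.12196233,  0.02325109, -0.99226235]]), 't': array([0.01834899, 0.61075293, 0.81759543])}
```

View pics/scene0.png

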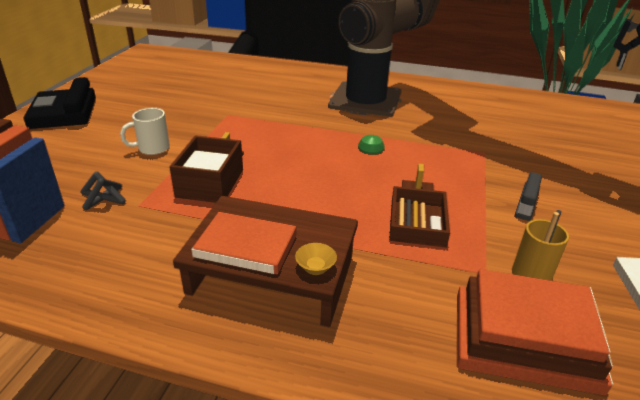

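View pics/top0.png

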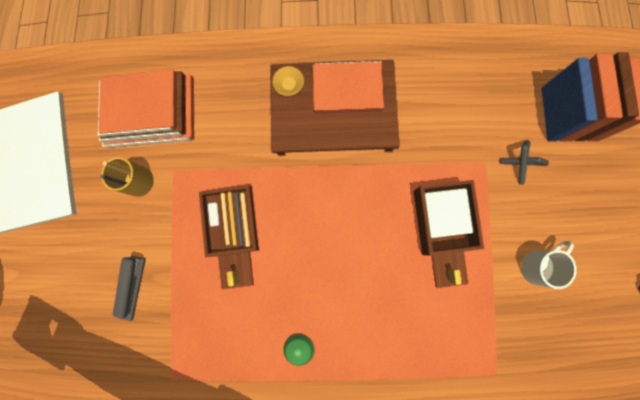

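The scene view shows the pencil tray at about (420,215), the shelf at (270,250) and the deep tray at (208,168). In the top view, the pencil tray's pull is at (230,278), the shelf spans x 271-398 and y 60-152, and the deep tray's pull is at (457,277). The pencil tray is therefore on the robot's left (+y). I'll measure next.

```bash
cat > h.py <<'E'
import numpy as np,cv2
from workcell import *
def ray(p,uv):
    uv=np.asarray(uv,float).reshape(-1,1,2)
    n=cv2.undistortPoints(uv,p["intrinsics"],p["dist"]).reshape(-1,2)
    return np.c_[n,np.ones(len(n))]
def atz(p,uv,z):
    r=ray(p,uv)@p["R"]; c=-p["R"].T@p["t"]
    return c+r*((z-c[2])/r[:,2])[:,None]
def cloud(p,d):
    v,u=np.mgrid[0:d.shape[0],0:d.shape[1]]
    r=ray(p,np.c_[u.ravel(),v.ravel()])
    X=(r*d.reshape(-1,1)-p["t"])@p["R"]
    X[d.ravel()==0]=np.nan
    return X.reshape(d.shape+(3,))
E
python3 - <<'E'
from h import *
im=cv2.imread("pics/top0.png")
for n,(x0,y0,x1,y1) in {"tray":(180,170,280,300),"shelf":(260,50,410,165)}.items():
    c=cv2.resize(im[y0:y1,x0:x1],None,fx=4.5 if n=="tray" else 5,fy=4.5 if n=="tray" else 5,interpolation=cv2.INTER_CUBIC);cv2.imwrite(f"pics/{n}_z.png",c);print(c.shape)
p=camera_params("top");d=np.load("top0d.npy");C=cloud(p,d)
# shelf board top
R=C[50:165,260:410].reshape(-1,3)
m=(abs(R[:,2]-.083)<.006)
q=R[m];print("shelf z",np.median(q[:,2]),len(q))
R2=R[(R[:,2]>.07)]
print(cv2.minAreaRect((R2[:,:2]*1000).astype(np.float32)))
for n,(a,b,c,e),z0,z1 in [("tray rim",(170,300,180,280),.028,.045),("pull",(255,300,210,260),.05,.07),("deep rim",(170,300,400,500),.07,.09),("deep all",(170,300,400,500),.05,.09),("dpull",(255,300,430,480),.05,.07)]:
    R=C[a:b,c:e].reshape(-1,3);q=R[(R[:,2]>z0)&(R[:,2]<z1)]
    print(n,len(q),q.mean(0).round(4),cv2.minAreaRect((q[:,:2]*1000).astype(np.float32)))
E
```

```text
(585, 450, 3)
(575, 750, 3)
shelf z 0.08250136818420264 7023
((803.2203369140625, -15.908294677734375), (192.65020751953125, 260.5871276855469), 0.5462777018547058)
tray rim 905 [0.5691 0.2139 0.0346] ((541.07470703125, 210.51669311523438), (203.49472045898438, 111.74642944335938), 6.4262542724609375)
pull 104 [0.4537 0.2013 0.058 ] ((453.30511474609375, 202.1938934326172), (30.514917373657227, 13.266191482543945), 5.634273052215576)
deep rim 986 [ 0.5669 -0.2468  0.0768] ((566.3654174804688, -245.97732543945312), (140.0802459716797, 112.13392639160156), 4.78053092956543)
deep all 3308 [ 0.5687 -0.2459  0.0641] ((534.4011840820312, -248.57818603515625), (203.9871063232422, 112.16178894042969), 4.944092750549316)
dpull 105 [ 0.4471 -0.2548  0.058 ] ((447.8145446777344, -255.37673950195312), (30.342832565307617, 12.842299461364746), 5.9582343101501465)
```

Run:
```python
from h import *
im=cv2.imread("pics/scene0.png")
cv2.imwrite("pics/sc_z.png",cv2.resize(im[150:330,170:460],None,fx=2.7,fy=2.7,interpolation=cv2.INTER_CUBIC))
```

```text
(no output)
```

View pics/tray_z.png

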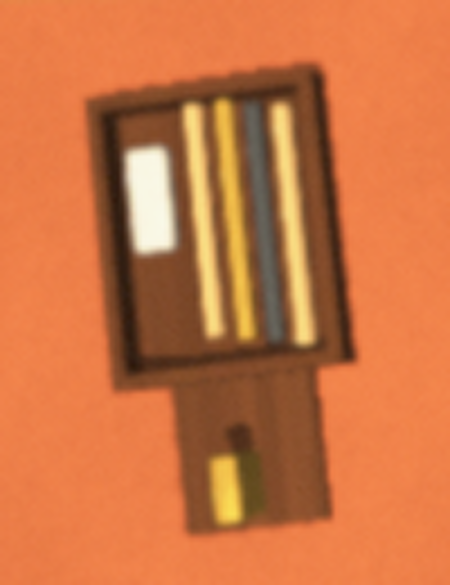

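View pics/shelf_z.png

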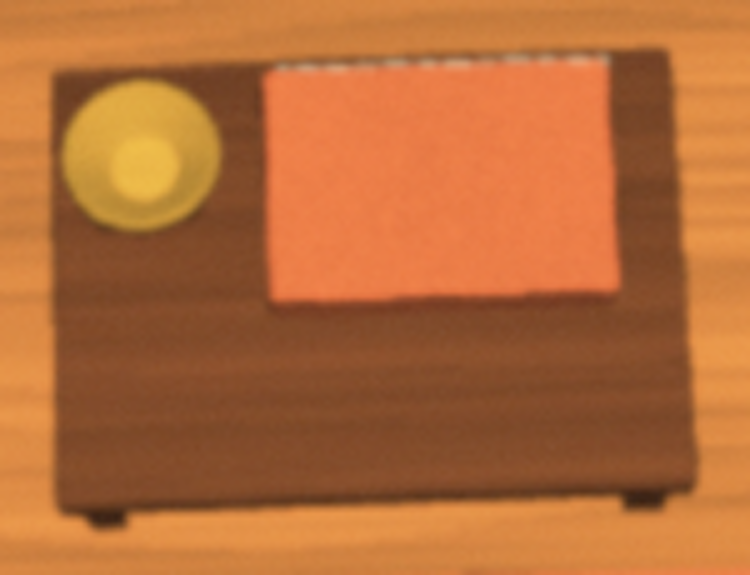

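The tray-rim and pull heights match the spec (35 and 58 mm), and the board measures 193 x 261 mm. I'll refine the shelf and tray yaw, then work out the first move.

```bash
cat >> h.py <<'E'
from scipy.spatial.transform import Rotation as Ro
def plan(tx,ty,tz,yaw_y_deg,s=None):
    """delta in tool axes to reach TCP target; yaw_y: world angle of tool y (mod 180)"""
    s=s or observe(); w,x,y,z=s["tool_rot"]; R=Ro.from_quat([x,y,z,w]).as_matrix()
    d=R.T@(np.array([tx,ty,tz])-s["tool_pos"])*1000
    a=np.degrees(np.arctan2(R[1,1],R[0,1])); e=(yaw_y_deg-a+90)%180-90
    print("pos",s["tool_pos"].round(4),"yaw_y",round(a,2),"t",s["time_s"],"w",s["gripper_width"],"F",s["contact_force"].round(1))
    print("delta mm",d.round(1),"turn",round(-np.radians(e),4), "tilt",(R[:,2]).round(4))
E
python3 - <<'E'
from h import *
p=camera_params("top");im=cv2.imread("pics/top0.png")
ps=camera_params("scene")
# board corners at z=.083: from zoom
z=np.array([[56,75],[668,50],[694,490],[60,508]])/5.+[260,50]-0.4
X=atz(p,z,.083);print(X.round(4)); 
C=cloud(p,np.load("top0d.npy"))
m=(C[...,2]>.072)&(C[...,2]<.09); m[165:]=0;m[:, :255]=0;m[:,415:]=0
# front edge: per column the lowest board row
uv=[(u,np.where(m[:,u])[0].max()+.5) for u in range(276,394)]
P=atz(p,uv,.083);k=np.polyfit(P[:,1],P[:,0],1);print("front edge yaw deg",np.degrees(-np.arctan(k[0])),"x at y=-.016",np.polyval(k,-.016),np.std(P[:,0]-np.polyval(k,P[:,1])))
for side in(0,1):
    uv=[((np.where(m[v])[0].max()+.5) if side else np.where(m[v])[0].min()-.5,v) for v in range(66,148)]
    P=atz(p,uv,.083);k=np.polyfit(P[:,0],P[:,1],1);print("side",np.degrees(np.arctan(k[0])),np.polyval(k,.803))
# tray corners rim z=.036 from zoom
t=np.array([[88,100],[318,65],[350,358],[118,388]])/4.5+[180,170]-.4
T=atz(p,t,.036);print(T.round(4),T.mean(0)); 
plan(.4535,.2018,.13,96.2)
E
```

```text
[[ 0.8938  0.1126  0.083 ]
 [ 0.8967 -0.1433  0.083 ]
 [ 0.7077 -0.1443  0.083 ]
 [ 0.7071  0.1106  0.083 ]]
front edge yaw deg 0.5060439373981815 x at y=-.016 0.7049751370331765 0.0007648716636166299
side 0.9654576924880865 0.1135666097653608
side 0.6999730507031221 -0.14525790883265138
[[0.6353 0.2744 0.036 ]
 [0.6491 0.1637 0.036 ]
 [0.5118 0.1488 0.036 ]
 [0.4996 0.2582 0.036 ]] [0.57396875 0.21128209 0.036     ]
pos [0.2157 0.639  0.23  ] yaw_y 71.33 t 0.1 w 0.08558061827845287 F [-0.2  0.3 -0.4]
delta mm [-365.2 -337.8  100.7] turn -0.434 tilt [-0.001 -0.002 -1.   ]
```

View pics/sc_z.png

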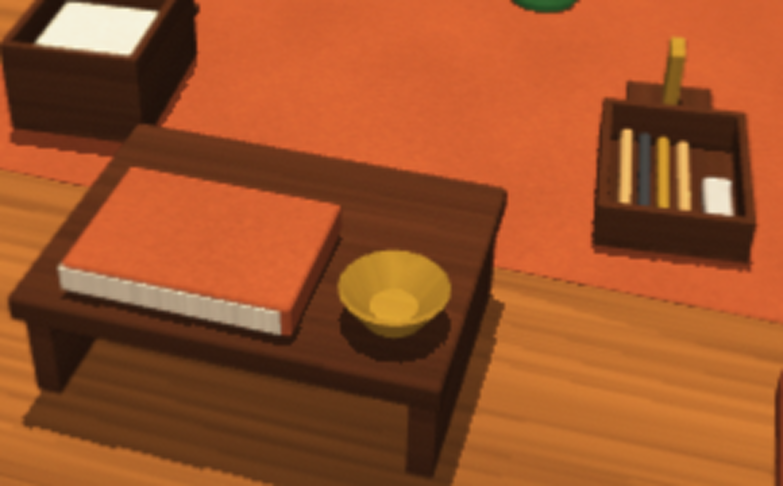

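The zoom confirms the pencil tray with its pull at (675,70), and the open shelf at (300,280). The shelf centre is about (0.802, -0.016) with a yaw of about 0.6°. I'll move above the pull, first staying at height.

arm_command:
  deltas:
    - [0, -40, -37, 0, 0]
    - [0, -85, -79, 0, -0.1]
    - [0, -131, -121, 0, -0.2]
    - [0, -177, -164, 0, -0.3]
    - [0, -222, -205, 0, -0.4]
    - [0, -268, -248, 20, -0.434]
    - [0, -314, -290, 50, -0.434]
    - [0, -355, -328, 80, -0.434]
  squeeze: 40

```text
time_s: 1.1
tool_pos: [0.4433, 0.222, 0.156]
tool_rot: [0.001, -0.054, 0.999, 0.0]
contact_force: [0.6, 0.5, -0.7]
gripper_width: 0.0854
```

Run:
```python
from h import *
plan(.4535,.2018,.13,96.2)
p=camera_params("wrist");im,d=get_image("wrist");cv2.imwrite("pics/w1.png",im[:,:,::-1])
C=cloud(p,d);m=(C[...,2]>.052)&(C[...,2]<.066)&(abs(C[...,0]-.4535)<.03)&(abs(C[...,1]-.202)<.03)
q=C[m];print(len(q));
if len(q)>5: print(q.mean(0),cv2.minAreaRect((q[:,:2]*1000).astype(np.float32)))
```

```text
pos [0.4433 0.222  0.156 ] yaw_y 96.19 t 1.1 w 0.08542334847915505 F [ 0.6  0.5 -0.7]
delta mm [ -7.9 -21.2  26. ] turn -0.0001 tilt [ 1.1e-03  3.0e-04 -1.0e+00]
592
[0.45026654 0.20166911 0.05943781] ((451.5157470703125, 201.4730682373047), (30.038930892944336, 12.05757999420166), 5.784507751464844)
```

View pics/w1.png

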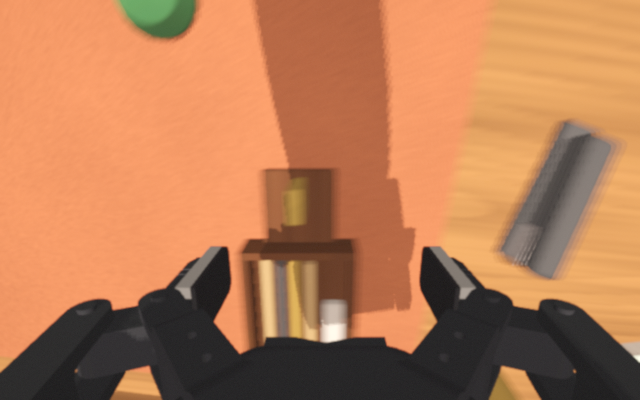

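The wrist view shows the pull at (296,203) with the fingers either side at the bottom. The camera is on the robot side, clear of the shelf. The pull measures (0.452, 0.2015), which agrees with the top view. I'll align, descend and close.

arm_command:
  deltas:
    - [0, -7, -21.4, 10, 0]
    - [0, -7, -21.4, 40, 0]
    - [0, -7, -21.4, 75, 0]
    - [0, -7, -21.4, 110, 0]
    - [0, -7, -21.4, 128, 0]
    - [0, -7, -21.4, 132, 0]
    - [0, -7, -21.4, 132, 0]

```text
time_s: 2.02
tool_pos: [0.4521, 0.2033, 0.0247]
tool_rot: [0.0, -0.054, 0.999, -0.0]
contact_force: [0.0, 0.4, -0.1]
gripper_width: 0.0852
```

Run:
```python
from h import *
plan(.4525,.2016,.024,96)
p=camera_params("wrist");im,d=get_image("wrist");cv2.imwrite("pics/w2.png",im[:,:,::-1])
```

```text
pos [0.4521 0.2033 0.0247] yaw_y 96.2 t 2.025 w 0.08523227991410037 F [ 0.   0.4 -0.1]
delta mm [-0.3 -1.7  0.7] turn 0.0035 tilt [ 1.e-04 -0.e+00 -1.e+00]
```

View pics/w2.png

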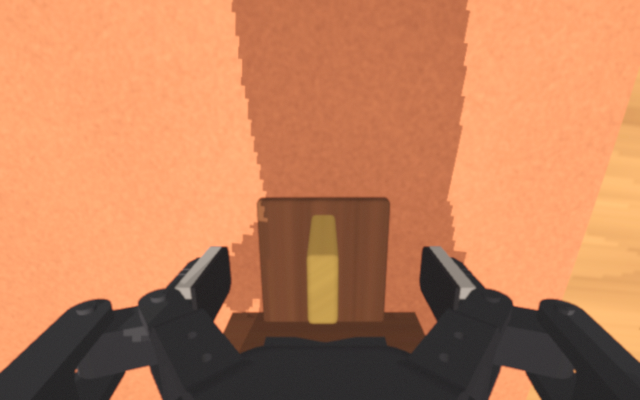

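The pull is at (323,290), midway between the pads at (205,270) and (450,270). I'll close the gripper.

arm_command:
  deltas:
    - [0.3, 0, -1, 0, 0]
    - [0.6, 0, -1, 0, 0]
    - [1, 0, -1, 0, 0]
    - [1, 0, -1, 0, 0]
    - [1, 0, -1, 0, 0]
    - [1, 0, -1, 0, 0]
    - [1, 0, -1, 0, 0]
  squeeze: 40

```text
time_s: 2.95
tool_pos: [0.4522, 0.2023, 0.0247]
tool_rot: [0.0, -0.054, 0.999, 0.0]
contact_force: [-0.5, 0.9, 3.4]
gripper_width: 0.0116
```

Run:
```python
from h import *
plan(.45,-.0165,.024,90.6)
plan(.56,-.0165,.024,90.6)
plan(.67,-.0175,.024,90.6)
p=camera_params("wrist");im,d=get_image("wrist");cv2.imwrite("pics/w3.png",im[:,:,::-1])
```

```text
pos [0.4522 0.2023 0.0247] yaw_y 96.21 t 2.95 w 0.011598452537008903 F [-0.5  0.9  3.4]
delta mm [  25.8 -217.3    0.7] turn 0.0979 tilt [ 1.e-04  0.e+00 -1.e+00]
pos [0.4522 0.2023 0.0247] yaw_y 96.21 t 2.95 w 0.011598452537008903 F [-0.5  0.9  3.4]
delta mm [ -83.6 -229.2    0.7] turn 0.0979 tilt [ 1.e-04  0.e+00 -1.e+00]
pos [0.4522 0.2023 0.0247] yaw_y 96.21 t 2.95 w 0.011598452537008903 F [-0.5  0.9  3.4]
delta mm [-192.8 -242.1    0.7] turn 0.0979 tilt [ 1.e-04  0.e+00 -1.e+00]
```

View pics/w3.png

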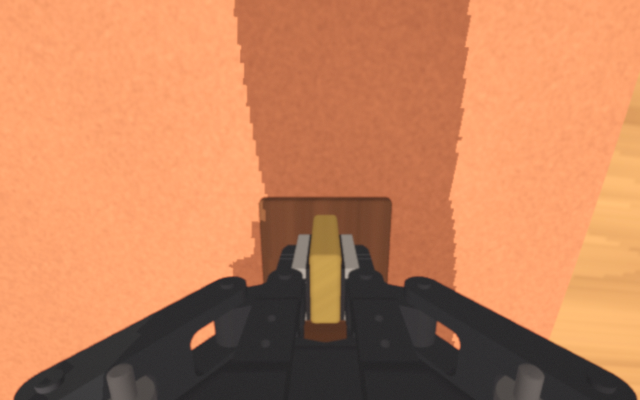

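The pull is held at a width of 11.6 mm. I'll raise the squeeze and slide sideways to a staging point in front of the opening, squaring up on the way.

arm_command:
  deltas:
    - [1, 0, 0, 0, 0]
    - [1, 0, -5, 0, 0]
    - [1, 0, -15, 0, 0.01]
    - [1, 0, -30, 0, 0.02]
    - [1, 0, -48, 0, 0.03]
    - [1, 0, -66, 0, 0.04]
    - [1, 0, -84, 0, 0.05]
    - [1, 0, -100, 0, 0.06]
  squeeze: 70

```text
time_s: 4.0
tool_pos: [0.4631, 0.1017, 0.0248]
tool_rot: [0.0, -0.024, 1.0, 0.0]
contact_force: [-0.1, 3.9, 4.4]
gripper_width: 0.0108
```

Run:
```python
from h import *
plan(.475,-.0165,.0245,90.6)
im,d=get_image("top");cv2.imwrite("pics/t2.png",im[:,:,::-1])
```

```text
pos [0.4631 0.1017 0.0248] yaw_y 92.7 t 4.0 w 0.010832044683648647 F [-0.1  3.9  4.4]
delta mm [  -6.3 -118.7    0.3] turn 0.0367 tilt [ 5.e-04  3.e-04 -1.e+00]
```

View pics/t2.png

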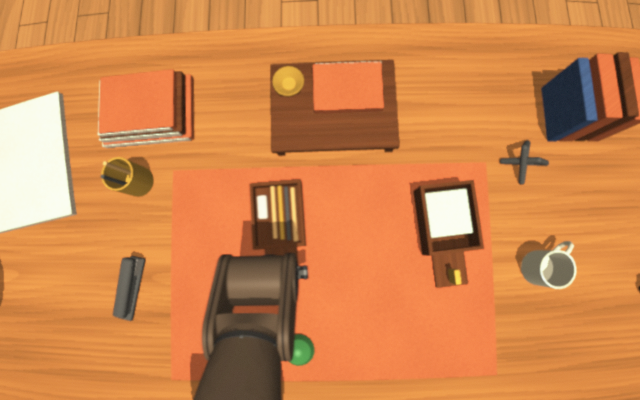

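The tray followed the gripper: its box is at (277,215), still aligned, and the deep tray hasn't moved from (448,218).

arm_command:
  deltas:
    - [1, 0, -6, 0, 0.005]
    - [1, -1, -22, 0, 0.012]
    - [1, -2, -42, 0, 0.02]
    - [1, -3, -62, 0, 0.028]
    - [1, -5, -82, 0, 0.037]
    - [1, -6, -102, 0, 0.037]
    - [1, -6.3, -115, 0, 0.037]
    - [1, -6.3, -118.7, 0, 0.037]

```text
time_s: 5.05
tool_pos: [0.475, -0.0155, 0.0248]
tool_rot: [0.0, -0.005, 1.0, 0.001]
contact_force: [0.6, 5.9, 7.6]
gripper_width: 0.0113
```

Run:
```python
from h import *
plan(.669,-.0175,.0245,90.6)
p=camera_params("top");im,d=get_image("top");cv2.imwrite("pics/t3.png",im[:,:,::-1])
C=cloud(p,d);R=C.reshape(-1,3)
q=R[(R[:,2]>.029)&(R[:,2]<.043)&(R[:,0]>.53)&(R[:,0]<.69)&(abs(R[:,1]+.015)<.09)]
print(len(q),cv2.minAreaRect((q[:,:2]*1000).astype(np.float32)))
cv2.imwrite("pics/t3z.png",cv2.resize(im[50:300,240:420,::-1],None,fx=2.4,fy=2.4,interpolation=cv2.INTER_CUBIC))
```

```text
pos [ 0.475  -0.0155  0.0248] yaw_y 90.62 t 5.05 w 0.011308372206669703 F [0.6 5.9 7.6]
delta mm [-194.    -4.1    0.3] turn 0.0003 tilt [ 1.e-04  1.e-03 -1.e+00]
685 ((597.6138916015625, -13.47739028930664), (136.5087890625, 110.07418823242188), 1.0166246891021729)
```

View pics/t3z.png

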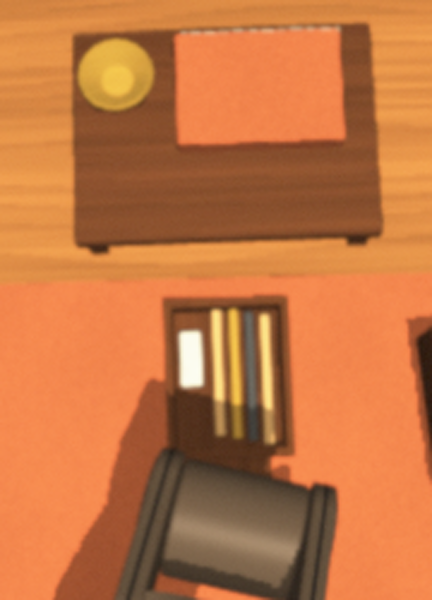

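The tray is centred and square in front of the opening, with its box at (228,380) in the crop, centre (0.598, -0.0135) and yaw 1°. The body at z of about 0.098 clears the board top. I'll push in, checking force on the way.

arm_command:
  deltas:
    - [1, -4, 0, 0, 0]
    - [1, -12, 0, 0, 0]
    - [1, -23, -0.5, 0, 0]
    - [1, -35, -1, 0, 0]
    - [1, -47, -1, 0, 0]
    - [1, -59, -1.5, 0, 0]
    - [1, -70, -1.5, 0, 0]
    - [1, -78, -2, 0, 0]

```text
time_s: 6.1
tool_pos: [0.5492, -0.0166, 0.0247]
tool_rot: [-0.006, -0.006, 1.0, 0.0]
contact_force: [-14.1, 0.5, 18.1]
gripper_width: 0.0109
```

arm_command:
  deltas:
    - [1, -10, 0, 0, 0]
    - [1, -20, -0.5, 0, 0]
    - [1, -30, -0.5, 0, 0]
    - [1, -40, -1, 0, 0]
    - [1, -50, -1, 0, 0]
    - [1, -58, -1, 0, 0]
    - [1, -66, -1.5, 0, 0]
    - [1, -72, -1.5, 0, 0]

```text
time_s: 7.1
tool_pos: [0.6216, -0.0176, 0.0247]
tool_rot: [-0.005, -0.006, 1.0, -0.0]
contact_force: [-11.0, -0.1, 14.6]
gripper_width: 0.0112
```

Run:
```python
from h import *
plan(.669,-.0175,.0245,90.6)
for n in("top","scene"):
    im,d=get_image(n);cv2.imwrite(f"pics/{n}4.png",im[:,:,::-1])
```

```text
pos [ 0.6216 -0.0176  0.0247] yaw_y 90.68 t 7.1 w 0.011245188244792379 F [-11.   -0.1  14.6]
delta mm [-47.4  -0.5  -0.2] turn 0.0014 tilt [-1.030e-02 -3.000e-04 -9.999e-01]
```

View pics/scene4.png

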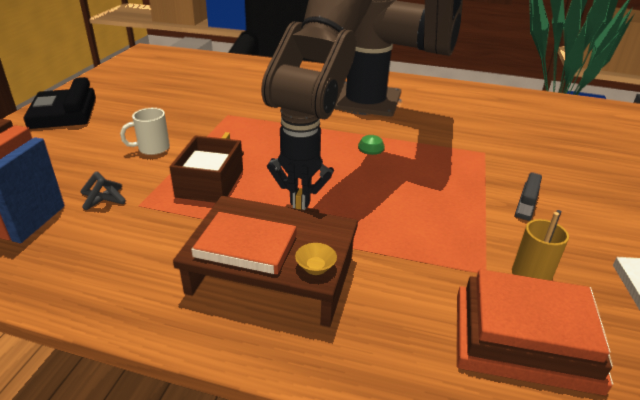

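View pics/top4.png

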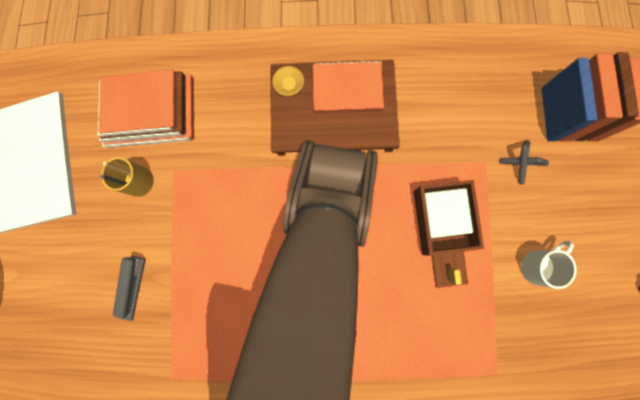

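In the scene view the pull and gripper are at (300,195), in front of the board, with the box entering. The deep tray hasn't moved. The force is about 11 N drag with some downward press, consistent with desk friction. I'll ease up by under 1 mm and finish the stroke.

arm_command:
  deltas:
    - [1, -6, 0, -0.3, 0]
    - [1, -14, 0, -0.6, 0]
    - [1, -22, 0, -0.8, 0]
    - [1, -30, 0, -0.8, 0]
    - [1, -38, 0, -0.8, 0]
    - [1, -44, 0, -0.8, 0]
    - [1, -47, 0, -0.8, 0]
    - [1, -47, 0, -0.8, 0]

```text
time_s: 8.2
tool_pos: [0.6695, -0.0171, 0.0248]
tool_rot: [-0.004, -0.006, 1.0, -0.0]
contact_force: [-5.6, -0.1, 6.7]
gripper_width: 0.0112
```

Run:
```python
from h import *
plan(.669,-.0175,.0245,90.6)
p=camera_params("wrist")
im,d=get_image("wrist");cv2.imwrite("pics/w5.png",im[:,:,::-1]);np.save("w5d.npy",d)
im,d=get_image("scene");cv2.imwrite("pics/s5.png",cv2.resize(im[130:330,170:390,::-1],None,fx=3,fy=3,interpolation=cv2.INTER_CUBIC))
```

```text
pos [ 0.6695 -0.0171  0.0248] yaw_y 90.65 t 8.2 w 0.011191299159805783 F [-5.6 -0.1  6.7]
delta mm [ 0.5 -0.4  0.3] turn 0.0009 tilt [-7.3e-03 -5.0e-04 -1.0e+00]
```

View pics/w5.png

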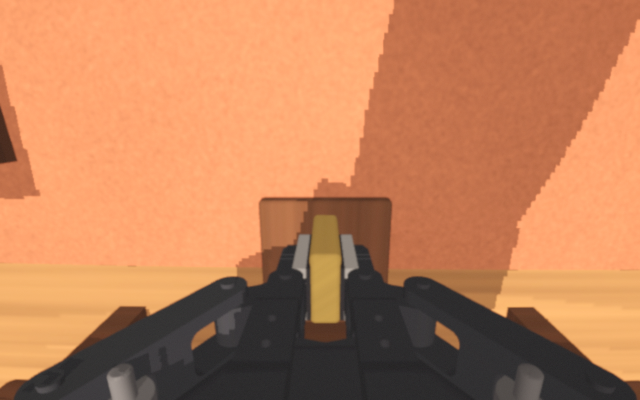

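View pics/s5.png

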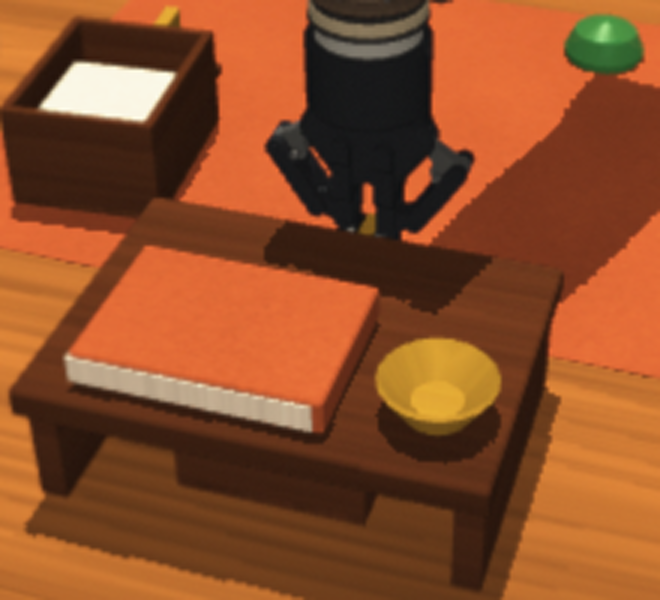

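The tray's far end shows under the board in the scene crop at (270,485). In the wrist view the end panels, at about (120,320) and (530,320), sit evenly around the pull at (325,290). I'll release, let the fingers open, then back off.

arm_command:
  deltas:
    - [0.7, 0, 0, 0, 0]
    - [0.4, 0, 0, 0, 0]
    - [0, 0, 0, 0, 0]
    - [0, 0, 0, 0, 0]
    - [0, 0, 0, 0, 0]
    - [0, 0, 0, 0, 0]
    - [0, 0, 0, -3, 0]
    - [0, 0, 0, -8, 0]

```text
time_s: 9.3
tool_pos: [0.6718, -0.0167, 0.0334]
tool_rot: [-0.0, -0.006, 1.0, 0.0]
contact_force: [0.6, -1.3, -0.9]
gripper_width: 0.0855
```

Run:
```python
from h import *
plan(.669,-.0175,.0245,90.6)
im,d=get_image("wrist");cv2.imwrite("pics/w6.png",im[:,:,::-1])
```

```text
pos [ 0.6718 -0.0167  0.0334] yaw_y 90.64 t 9.3 w 0.08553911520110653 F [ 0.6 -1.3 -0.9]
delta mm [ 2.8 -0.8  8.9] turn 0.0008 tilt [-3.e-04  0.e+00 -1.e+00]
```

View pics/w6.png

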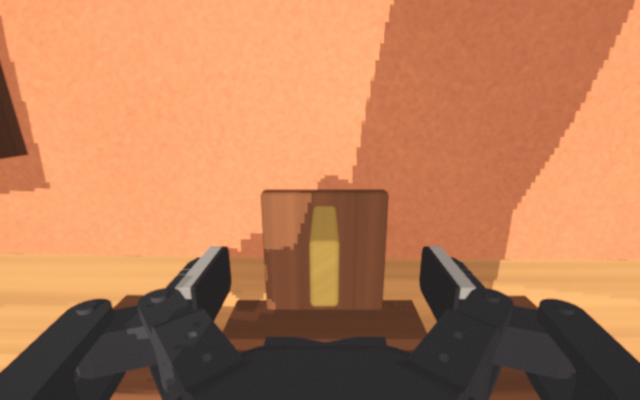

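The pull is free at (325,270) between the open fingers. I'll lift and back away.

arm_command:
  deltas:
    - [0, 0, 0, -10, 0]
    - [0, 0, 0, -35, 0]
    - [0, 0, 0, -65, 0]
    - [0, 20, 0, -100, 0]
    - [0, 60, 0, -130, 0]
    - [0, 105, 0, -140, 0]
    - [0, 150, 0, -140, 0]
    - [0, 165, 0, -140, 0]

```text
time_s: 10.35
tool_pos: [0.5051, -0.0184, 0.1738]
tool_rot: [0.0, -0.006, 1.0, -0.0]
contact_force: [0.8, -0.1, -0.3]
gripper_width: 0.0853
```

arm_command:
  deltas:
    - [0, 0, 40, 0, 0]
    - [0, 0, 90, 0, 0]
    - [0, 0, 140, 0, 0]
    - [0, 0, 190, 0, 0]
    - [0, 0, 240, 0, 0]
    - [0, 0, 270, 0, 0]
    - [0, 0, 280, 0, 0]
    - [0, 0, 280, 0, 0]

```text
time_s: 11.35
tool_pos: [0.5041, 0.2614, 0.1733]
tool_rot: [0.0, -0.006, 1.0, -0.0]
contact_force: [0.0, 0.1, 0.5]
gripper_width: 0.0853
```

Run:
```python
from h import *
s=observe();print(s["time_s"],s["tool_pos"],s["contact_force"])
p=camera_params("top");im,d=get_image("top");cv2.imwrite("pics/t7.png",im[:,:,::-1]);C=cloud(p,d);R=C.reshape(-1,3)
def rect(n,z0,z1,x0,x1,y0,y1):
    q=R[(R[:,2]>z0)&(R[:,2]<z1)&(R[:,0]>x0)&(R[:,0]<x1)&(R[:,1]>y0)&(R[:,1]<y1)]
    print(n,len(q),cv2.minAreaRect((q[:,:2]*1000).astype(np.float32)) if len(q)>3 else "")
rect("pull",.05,.066,.63,.70,-.06,.03)
rect("ledge+pull",.006,.066,.62,.701,-.07,.04)
rect("deep",.05,.09,.4,.68,-.35,-.15)
rect("shelf",.07,.12,.69,.95,-.2,.2)
```

```text
11.35 [0.50411464 0.26143779 0.17333559] [0.01470355 0.13367966 0.54073435]
pull 83 ((670.9860229492188, -17.196128845214844), (10.293124198913574, 28.048864364624023), 88.62159729003906)
ledge+pull 724 ((675.7621459960938, -16.420997619628906), (69.82464599609375, 50.49339294433594), 89.42536926269531)
deep 3305 ((534.3634033203125, -247.9883575439453), (204.30458068847656, 112.18539428710938), 5.120612144470215)
shelf 11305 ((803.0458374023438, -16.171951293945312), (192.291748046875, 261.09521484375), 0.5668787956237793)
```

View pics/t7.png

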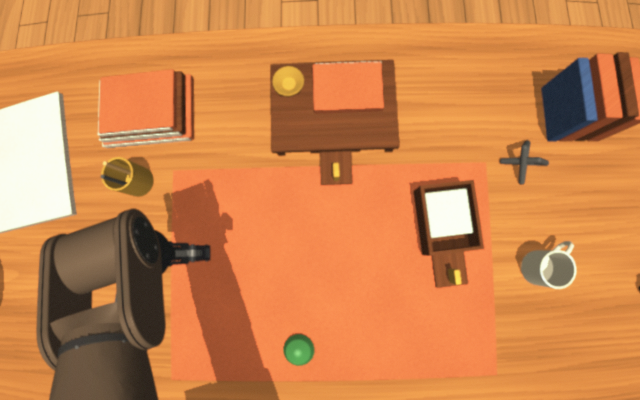

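The ledge and pull, at (336,170), stick out midway along the board's front. The pull sits at about (-132, 0) mm in the shelf frame, the tray is square within about 1°, and the deep tray hasn't moved.

```bash
python3 -c "
from workcell import finish_job;print(finish_job())"
```

```text
the job is handed in; nothing more can be done
None
```

The pencil tray is under the shelf with only the front ledge and pull left out, and the job is handed in. I gripped it by the brass pull, slid it sideways on the desk to line up with the opening, squared it, pushed it in, let go and moved the arm clear. It took about 11.4 s of the 38 s.

Final checks, from the top camera just before handing in:
- **Pencil tray:** the pull is about -132 mm along x and -1 mm along y from the shelf's origin, against a target of -133 and 0. The tray is square to the shelf within about 2°.
- **Deep tray:** it moved less than 1 mm, which is within measurement noise.
- **Shelf:** its measured position did not change.
- **Robot:** the gripper is open and touching nothing, with a contact force of about 0.5 N.

**Force while pushing:** the wrist readings between moves reached about 14 N of drag and 18 N upward. I put this down to the tray pressing slightly on the desk and eased up by 0.8 mm, after which the readings fell. The views between moves showed no sign of contact with the shelf, but I had no direct measure of it.

No checks failed. The one disagreement was the tray's angle: the pull's small outline read about 1.4° away from square, while the larger ledge outline read about 0.6°.

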